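Reset the tripped lapping spindle

TASK

The lapping spindle has tripped: on the reset box with the red lamp, push the dust shutter fully open by its yellow fin, reach a fingertip into the well and press the sunken white reset key fully down for about a second, then push the shutter fully home again. Only push and press, gently: do not grip or lift anything; leave the green-lamp box's shutter and key alone and do not disturb the loose things on the bench.

Things in the scene. Friction and masses are not known exactly. Their poses are not given: they have to be found in the camera images.
- red_box: Blue metal box with a red lamp (the one to reset), bolted to the bench, turned somewhat. 100 mm (its x) x 180 mm (its y) x 60 mm tall; origin at the centre of its underside, z up. Two steel guides, 6 mm high, flank the shutter 36 mm either side of the top's middle line. The lamp, 30 mm across and 10 mm high, is on the top, 76 mm from the centre towards +y.
- red_well (a point): Centre of the mouth of the square well (52 x 52 mm) in the red-lamp box's top, 60 mm above the bench, on the middle line, 50 mm from the box's centre towards its -y end. The white reset key stands in it, its top 30 mm below the mouth; the shutter covers it.
- red_shutter (a joint): Aluminium dust shutter of the red-lamp box: plate 64 x 64 mm, 4 mm thick, sliding on the box's top. 0 m: fully home, centred over the well; grows along the box's +y (towards the lamp) to 0.062 m, fully open at its stop, well uncovered. Starts at 0 to 0.010, has about 2 N of friction and stays where it is left.
- red_fin (a point): Centre of the yellow fin standing up from the red-lamp box's shutter, to push it by: 40 mm along the box's x, 8 mm thick along its y, 22 mm tall (top 86 mm above the bench, foot on the plate at 64 mm). 14 mm from the plate's centre towards +y; moves with the shutter.
- red_key (a joint): White reset key of the red-lamp box, a round button 24 mm across: 0 m is up, 0.006 m is fully down. Spring return; about 1.3 N to start it, 4 N fully down.
- red_key_top (a point): Centre of the top face of the red-lamp box's reset key: 30 mm above the bench when up.
- green_box: Blue metal box with a green lamp (to be left alone), bolted to the bench, turned somewhat. 100 mm (its x) x 180 mm (its y) x 60 mm tall; origin at the centre of its underside, z up. Two steel guides, 6 mm high, flank the shutter 36 mm either side of the top's middle line. The lamp, 30 mm across and 10 mm high, is on the top, 76 mm from the centre towards +y.
- green_well (a point): Centre of the mouth of the square well (52 x 52 mm) in the green-lamp box's top, 60 mm above the bench, on the middle line, 50 mm from the box's centre towards its -y end. The white reset key stands in it, its top 30 mm below the mouth; the shutter covers it.
- green_shutter (a joint): Aluminium dust shutter of the green-lamp box: plate 64 x 64 mm, 4 mm thick, sliding on the box's top. 0 m: fully home, centred over the well; grows along the box's +y (towards the lamp) to 0.062 m, fully open at its stop, well uncovered. Starts at 0 to 0.010, has about 2 N of friction and stays where it is left.
- green_fin (a point): Centre of the yellow fin standing up from the green-lamp box's shutter, to push it by: 40 mm along the box's x, 8 mm thick along its y, 22 mm tall (top 86 mm above the bench, foot on the plate at 64 mm). 14 mm from the plate's centre towards +y; moves with the shutter.
- green_key (a joint): White reset key of the green-lamp box, a round button 24 mm across: 0 m is up, 0.006 m is fully down. Spring return; about 1.3 N to start it, 4 N fully down.
- green_key_top (a point): Centre of the top face of the green-lamp box's reset key: 30 mm above the bench when up.
- collet: Loose bystander, not to be disturbed: brass collet, 34 mm across, 45 mm tall.
- jar: Loose bystander, not to be disturbed: closed jar of polishing compound with a dark lid, 52 mm across, 55 mm tall.
- lap_disc: Loose bystander, not to be disturbed: dark steel lapping disc lying flat, 80 mm across, 10 mm thick, small centre hole.
- wrench: Loose bystander, not to be disturbed: steel wrench lying flat, 150 mm long.
- screwdriver: Loose bystander, not to be disturbed: screwdriver lying flat, 160 mm long.
- stone: Loose bystander, not to be disturbed: reddish honing stone lying flat, 30 x 90 x 14 mm.
- gauge_pin: Loose bystander, not to be disturbed: upright steel gauge pin, 24 mm across, 40 mm tall.
There are look-alikes about, which are no part of the job. What is shaped like the red_box but pink or turquoise is not meant.

How it is judged:
On the way, in this order (a step that is already met when the one before it is completed fails the run):
1. the red-lamp box's shutter is pushed open (57 mm or more of its 62 mm) (value of joint red_shutter above 0.057 m), for 0.1 s.
2. its reset key is held fully down (4.5 mm or more of 6 mm) by the fingers for 0.5 s (value of joint red_key above 0.0045 m and contact force between the fingers and red_key above 0.5 N), for 0.5 s.
3. the shutter is pushed home over the well (within 4 mm) (value of joint red_shutter below 0.004 m), for 0.2 s.
At the end, for the whole second after the job is handed in: The red-lamp box's shutter is home within 4 mm and its key is up again within 1 mm; the green-lamp box's key is up and its shutter within 5 mm of where it began; no loose thing is more than 20 mm from where it began (value of joint red_shutter below 0.004 m and value of joint each of red_key, green_key below 0.001 m and not (distance of green_fin from where it was at the start of the episode above 0.005 m) and not (distance of any of collet, jar, lap_disc, wrench, screwdriver, stone, gauge_pin from where it was at the start of the episode above 0.02 m)); the robot touches nothing.
It fails at once if the green-lamp box's shutter is moved more than 5 mm or its key pressed more than 2 mm (distance of green_fin from where it was at the start of the episode above 0.005 m or value of joint green_key above 0.002 m).
It fails at once if a loose thing is lifted, carried or shoved more than 20 mm (distance of any of collet, jar, lap_disc, wrench, screwdriver, stone, gauge_pin from where it was at the start of the episode above 0.02 m).
It fails at once if the fingers grip or force the red-lamp box, its shutter or key with more than 35 N (contact force between the fingers and red_box above 35 N).
It also fails if it takes over 45 s, if anything falls off the work surface, if the arm or the gripper's body presses on something with over 40 N, if the wrist force passes 120 N, or if a joint passes its speed limit or range.

ROBOT

A 6-joint arm with a two-finger parallel gripper is mounted at the origin on the work surface. World frame = base frame: x ahead of the robot, y to its left, z up, the work surface at z = 0. Lengths are in m, angles in rad, forces in N, time in s.
With the tool pointing down it reaches from about 0.3 to 0.85 m from the base axis. Payload 4.2 kg.
Tool frame: the origin (TCP) lies midway between the tips of the shut fingers; the grasp point (between the pads) lies 19 mm behind it (robot.grasp_offset is the distance from the TCP to the grasp point, in m); x points along the fingers, z is the direction in which the jaws open and shut, and the axes are right-handed (so a half turn about x gives the same grasp; the last joint's range is limited). The gripper opens to 91 mm and grips with 3 to 60 N. Pads are 32 mm wide; open, the fingers measure 118 mm over their backs; the gripper's body (76 mm by 178 mm) begins 60 mm behind the grasp point.
Start: joints at [-1.143, 0.32, 1.565, -0, 1.257, -0.02], TCP at [0.249, -0.518, 0.214] pointing down, gripper open.
Joint ranges: [-3.11, 3.11], [-0.84, 2.01], [0.21, 2.61], [-1.34, 4.49], [0.05, 2.63], [-2.56, 2.56]. Speed limits (rad/s): [2.57, 2.57, 3.14, 3.14, 3.14, 3.14].

INTERFACE

Orientations are given as a rotation vector (axis times angle).
In Python, from cell import robot gives the robot as it stands.
- The arm moves only by the tool servo_tool, never from a script. Its argument "commands" is a list that holds one entry, the list of rows, each a list of 7 numbers: the opening, from 0 (shut) to 1 (fully open), then the shift along the tool's x, y, z in mm, then the turn, a rotation vector about the tool's x, y, z in rad. In form: [[[gripper, x, y, z, ax, ay, az], ...]]. A call has 1 to 10 rows; each row shifts and turns the commanded pose from where the row before left it, along the tool's axes as they then stand; what a row does not reach is not made up. A row lasts 1/8 s, in which the tool goes at most 62.5 mm and 10.7 degrees, less where a joint would pass 70% of its speed; a pose out of reach is approached as far as the arm can. A call is refused whole if a number of a shift passes 62.5 or a number of a turn 0.188, either way. A call with a gripper value outside its range is refused whole. The fingers move at their own pace and stop on an object; "force" is the grip in N (left out, the last holds). Time passes only in rows, so rows that do not move let the fingers close. It gives the time, the measured TCP pose, the force and the opening at its end, in the units of the state.
- robot.read_state(): the state, without advancing time (a new reading comes with each control period).
- robot.camera(name): name is "side" or "top" or "wrist"; returns a dict with "image" (420x560x3 uint8, red, green, blue), "range_z" (420x560 float32, m along the optical axis (not along the pixel's ray), 0 where there is no reading), "fx", "fy", "cx", "cy" (pixels), "k1" (the pictures are not rectified: a ray, as slopes to the right and down, at radius r is drawn at 1 + k1 r^2 times it, then the intrinsics apply), "world_to_cam" (4x4, takes a point from world to camera coordinates); the wrist camera has in their place "mount" (4x4, takes a point from camera to tool coordinates, whose origin is the TCP and whose axes are the tool frame's). Camera axes: x right, y down, z forward; pixel columns grow to the right and rows downward; lengths in m; the calibration is good to about 2 mm. A picture is of the moment at which its call begins: read the wrist's pose just before it.
- robot.close_job(): hands the job in, once; it reports no verdict.
Trained networks look in a picture, given as the dict that the camera call returned (one of the last four; its "shot" number tells which), for a name from the list of things; names that differ only in an ending like _2 or _b are one class to them, and where a whole thing is asked for, a point or a joint stands for the part that bears it (a point fixed in the world has none). Each returns a list of dicts, best first, with "p" (0 to 1); they miss things now and then, are a little off and sometimes report something else, mostly with a low value. They report only what shows in the picture. A call takes as long as a camera call. They do not tell look-alikes from the thing itself.
- robot.find_in(picture, label): "position" ([x, y, z] in m, in the coordinates of the camera as it stood for that picture, good to about 4 mm: the middle of the surface that is visible of it).
- robot.silhouettes(picture, label): "region" (420x560 bool, what is visible of it).
The state is a dict: "time": time; "qpos": joint angles; "qd": joint speeds; "joint_torque": joint torques, N m; "tcp_pos": TCP position; "eef_rot": TCP orientation; "ft_force": force on the tool from outside, world axes, zero at the start; "moment": the same for the moment, N m; "grip_width": finger opening in m.
Only numpy, scipy, OpenCV 4.12 (cv2) and the standard library are available. Lean on these libraries where they do the work, as an engineer would, in place of code of your own. Each camera call takes 0.05 s, during which the arm holds its last target.

## Working session

There is one attempt and no reset: what is moved stays moved. The work goes in short steps, Python scripts to look and compute and a tool call to move; the robot and the scene stay as the last step left them, time stands still between calls to the robot, and variables do not carry over. Pictures are saved under pics/ and viewed, and the job is handed in when it is done.

Besides the shell and the picture viewer there is one more tool, called after ">>>" as a command line: name --argument value ..., lists and objects as JSON in quotes. servo_tool: Moves the arm, as the interface text tells. Its arguments: {"type":"object","properties":{"commands":{"type":"array","items":{"type":"array","items":{"type":"array","items":{"type":"number"}}}},"force":{"type":"number"}},"required":["commands"]}

```bash
ls; mkdir -p pics
cat > h.py <<'E'
import numpy as np, cv2
from cell import robot
from scipy.spatial.transform import Rotation as R
def save(p,n): cv2.imwrite('pics/'+n+'.png', p['image'][:,:,::-1])
def ray(p,u,v):
    xd=(u-p['cx'])/p['fx']; yd=(v-p['cy'])/p['fy']; x,y=xd,yd
    for _ in range(20):
        s=1+p['k1']*(x*x+y*y); x,y=xd/s,yd/s
    return x,y
def c2w(p):
    if 'world_to_cam' in p: return np.linalg.inv(p['world_to_cam'])
    return p['T']@p['mount']
def T_tcp():
    s=robot.read_state(); T=np.eye(4); T[:3,:3]=R.from_rotvec(s['eef_rot']).as_matrix(); T[:3,3]=s['tcp_pos']; return T
def shot(n):
    T=T_tcp(); p=robot.camera(n); p['T']=T; return p
def tow(p,c): return (c2w(p)@np.r_[c,1])[:3]
def pix(p,u,v,z=None):
    "world point at pixel; on plane z if given else by depth"
    x,y=ray(p,u,v); M=c2w(p)
    if z is None:
        d=p['range_z'][int(round(v)),int(round(u))]
        return (M@np.r_[x*d,y*d,d,1])[:3]
    d=M[:3,:3]@np.r_[x,y,1]; o=M[:3,3]
    return o+d*(z-o[2])/d[2]
def proj(p,w):
    c=np.linalg.inv(c2w(p))@np.r_[w,1]; x,y=c[0]/c[2],c[1]/c[2]; s=1+p['k1']*(x*x+y*y)
    return p['fx']*x*s+p['cx'], p['fy']*y*s+p['cy']
E
python3 - <<'E'
from h import *
s=robot.read_state(); print(s)
for n in ['top','side']:
    p=shot(n); save(p,n+'0')
    for l in ['red_box','green_box','red_fin','green_fin']:
        for d in robot.find_in(p,l): 
            w=tow(p,d['position']); print(n,l,round(d['p'],2),w.round(3),np.round(proj(p,w)))
E
```

```text
pics
{'time': 0.0, 'qpos': array([-1.14298478e+00,  3.20322962e-01,  1.56562781e+00, -2.10471654e-05,
        1.25739918e+00, -2.00229101e-02]), 'qd': array([-9.80608468e-04, -1.34173709e-03,  1.33193545e-03, -7.86414335e-04,
        7.65438485e-05, -2.01545520e-04]), 'joint_torque': array([ 1.21481127e-03, -4.12454188e+01, -2.31974477e+01,  7.27169146e-02,
        4.57131083e-02, -1.55977777e-04]), 'tcp_pos': array([ 0.24876615, -0.51786719,  0.21312232]), 'eef_rot': array([ 0.8742815 ,  1.38990932, -0.87272537]), 'ft_force': array([-0.7885267 , -0.01952725, -0.43056078]), 'moment': array([0.04694429, 0.02371773, 0.04303369]), 'grip_width': 0.09121213661912485}
top red_box 0.8 [0.354 0.224 0.059] [190. 266.]
top red_box 0.6 [0.559 0.179 0.059] [214. 177.]
top red_box 0.56 [ 0.273 -0.28   0.059] [418. 308.]
top red_box 0.17 [0.53  0.002 0.043] [291. 192.]
top green_box 0.74 [ 0.492 -0.156  0.056] [361. 208.]
top green_box 0.23 [0.708 0.139 0.011] [238. 123.]
top red_fin 0.95 [ 0.262 -0.337  0.064] [444. 313.]
top red_fin 0.66 [0.554 0.136 0.064] [233. 179.]
top red_fin 0.66 [0.349 0.172 0.066] [212. 269.]
top green_fin 0.69 [ 0.484 -0.203  0.065] [383. 212.]
top green_fin 0.41 [0.555 0.137 0.063] [232. 178.]
side red_box 0.95 [ 0.263 -0.241  0.061] [389. 178.]
side red_box 0.68 [0.351 0.247 0.059] [283. 334.]
side red_box 0.56 [0.557 0.205 0.061] [188. 277.]
side green_box 0.63 [ 0.487 -0.134  0.061] [285. 180.]
side red_fin 0.98 [ 0.257 -0.316  0.064] [397. 160.]
side red_fin 0.97 [0.557 0.149 0.066] [202. 254.]
side red_fin 0.75 [0.349 0.187 0.062] [296. 306.]
side red_fin 0.23 [ 0.474 -0.193  0.062] [298. 167.]
side green_fin 0.8 [ 0.479 -0.193  0.064] [296. 166.]
side green_fin 0.3 [ 0.486 -0.13   0.055] [284. 183.]
```

View pics/top0.png

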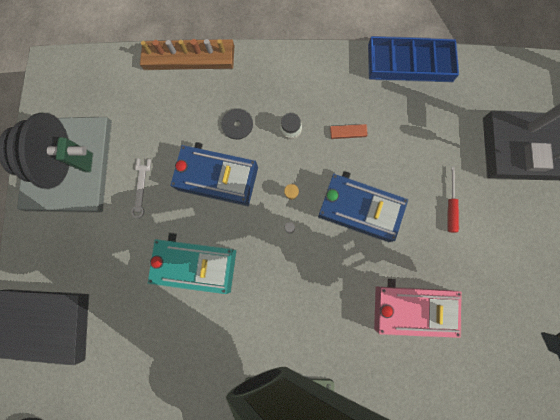

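View pics/side0.png

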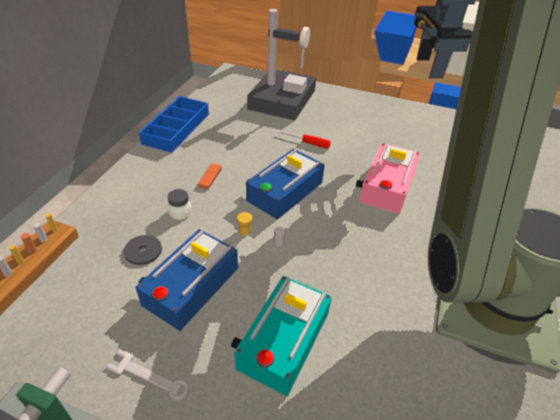

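Run:
```python
from h import *
p=shot('top')
c=p['image'][135:215,160:270]; cv2.imwrite('pics/crop.png',cv2.resize(c,None,fx=7,fy=7,interpolation=cv2.INTER_CUBIC)[:,:,::-1])
for n in ['top','side']:
    if n=='side': p=shot('side')
    w0=[0.559,.18,.06]; u,v=proj(p,w0)
    ps=[]
    H=[]
    for i in range(int(v)-70,int(v)+70):
        for j in range(int(u)-70,int(u)+70):
            w=pix(p,j,i)
            if np.hypot(w[0]-.559,w[1]-.18)<.13: H.append(np.r_[w,p['image'][i,j],j,i])
    H=np.array(H)
    m=(abs(H[:,2]-.06)<.008)
    r=cv2.minAreaRect((H[m,:2]*1000).astype(np.float32)); print(n,'rect',r, m.sum())
    rgb=H[:,3:6]
    red=(rgb[:,0]>120)&(rgb[:,1]<70)&(rgb[:,2]<70); print('lamp',H[red,:3].mean(0),red.sum())
    yel=(rgb[:,0]>140)&(rgb[:,2]<80)&(rgb[:,1]>100); print('fin',H[yel,:3].mean(0),H[yel,2].max(),yel.sum())
```

```text
top rect ((567.9818725585938, 184.54351806640625), (181.8410186767578, 101.65727996826172), 78.02542114257812) 3194
lamp [0.58294988 0.25741217 0.06762825] 84
fin [0.55811606 0.14774993 0.08162803] 0.08778935402983212 50
side rect ((567.83544921875, 183.342041015625), (182.4300079345703, 103.49571990966797), 78.10542297363281) 3926
lamp [0.58174559 0.25936826 0.06786243] 132
fin [0.55839984 0.15091765 0.07903602] 0.08787769282386959 147
```

View pics/crop.png

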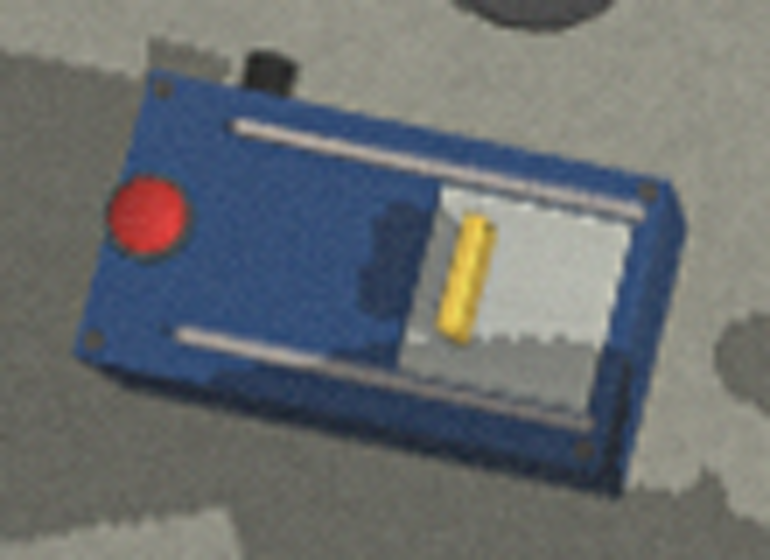

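Run:
```python
from h import *
T=T_tcp(); print(T.round(3))
a=np.radians(78.06); by=np.array([np.cos(a),np.sin(a),0]); bx=np.array([by[1],-by[0],0])
for sg in (1,-1):
  y=sg*by; x=np.array([0,0,-1.]); z=np.cross(x,y); G=np.c_[x,y,z]
  rv=R.from_matrix(T[:3,:3].T@G).as_rotvec(); print(sg,rv,G.round(3).tolist())
c=np.array([.568,.184,0])
for n,s in [('well',-.05),('fin0',-.036),('preopen',-.072),('fin62',.026),('preclose',.055)]: print(n,(c+s*by).round(4))
```

```text
[[ 0.     0.901  0.433  0.249]
 [-0.     0.433 -0.901 -0.518]
 [-1.    -0.     0.     0.214]
 [ 0.     0.     0.     1.   ]]
1 [-9.14632954e-01  1.12538056e-04  5.67721470e-05] [[0.0, 0.207, 0.978], [0.0, 0.978, -0.207], [-1.0, 0.0, 0.0]]
-1 [ 2.22695970e+00  6.80242658e-05 -1.34842860e-04] [[0.0, -0.207, -0.978], [0.0, -0.978, 0.207], [-1.0, -0.0, 0.0]]
well [0.5577 0.1351 0.    ]
fin0 [0.5606 0.1488 0.    ]
preopen [0.5531 0.1136 0.    ]
fin62 [0.5734 0.2094 0.    ]
preclose [0.5794 0.2378 0.    ]
```

>>> servo_tool --commands '[[[0,0,0,0,-0.183,0,0],[0,0,0,0,-0.183,0,0],[0,0,0,0,-0.183,0,0],[0,0,0,0,-0.183,0,0],[0,0,0,0,-0.183,0,0],[0,0,30,8,0,0,0],[0,0,45,11,0,0,0],[0,0,45,11,0,0,0],[0,0,45,11,0,0,0],[0,0,45,11,0,0,0]]]' --force 20

```text
time: 1.85
tcp_pos: [0.3437, -0.3223, 0.2141]
eef_rot: [0.163, 1.564, -0.164]
ft_force: [0.6, -0.5, -0.7]
grip_width: 0.0007
```

>>> servo_tool --commands '[[[0,0,45,11,0,0,0],[0,0,45,11,0,0,0],[0,0,45,11,0,0,0],[0,0,45,11,0,0,0],[0,0,45,11,0,0,0],[0,0,45,11,0,0,0],[0,0,45,11,0,0,0],[0,0,35,8,0,0,0],[0,0,20,5,0,0,0],[0,0,0,0,0,0,0]]]'

```text
time: 3.1
tcp_pos: [0.5079, 0.0203, 0.2138]
eef_rot: [0.161, 1.565, -0.162]
ft_force: [-0.0, -0.2, -0.5]
grip_width: 0.0008
```

Run:
```python
from h import *
p=shot('wrist'); print(p['mount'].round(3).tolist(), T_tcp().round(3).tolist())
save(p,'w1')
H=[]
for i in range(0,420,2):
    for j in range(0,560,2):
        if p['range_z'][i,j]>0: H.append(np.r_[pix(p,j,i),p['image'][i,j],j,i])
H=np.array(H); near=np.hypot(H[:,0]-.568,H[:,1]-.184)<.13
m=near&(abs(H[:,2]-.06)<.008); print(m.sum(), cv2.minAreaRect((H[m,:2]*1000).astype(np.float32)), H[m,2].mean())
rgb=H[:,3:6]
y=near&(rgb[:,0]>140)&(rgb[:,2]<80)&(rgb[:,1]>100); print('fin',H[y,:3].mean(0),H[y,:3].min(0),H[y,:3].max(0),y.sum())
```

```text
[[0.001, -0.289, 0.957, -0.171], [0.0, -0.957, -0.289, 0.084], [1.0, 0.001, -0.001, 0.0], [0.0, 0.0, 0.0, 1.0]] [[-0.001, 0.206, 0.979, 0.507], [-0.001, 0.979, -0.206, 0.019], [-1.0, -0.001, -0.0, 0.214], [0.0, 0.0, 0.0, 1.0]]
3007 ((558.2018432617188, 135.24179077148438), (76.47374725341797, 100.01695251464844), 78.283447265625) 0.06240982950345934
fin [0.55971464 0.1466335  0.07692544] [0.54230747 0.14303774 0.07095596] [0.57709383 0.15010261 0.08230116] 49
```

View pics/w1.png

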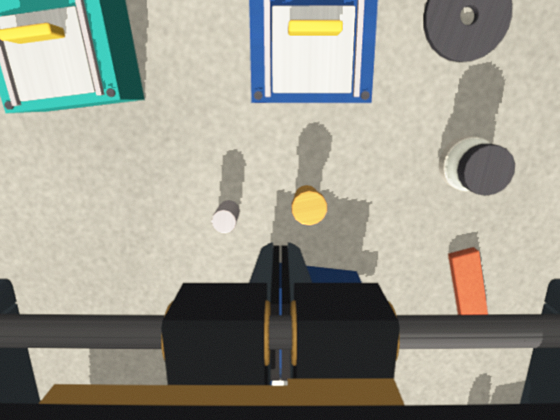

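>>> servo_tool --commands '[[[0,0,53.5,13,0,0,0],[0,0,53.5,13,0,0,0],[0,30,0,0,0,0,0],[0,40,0,0,0,0,0],[0,30,0,0,0,0,0],[0,20,0,0,0,0,0],[0,0,0,0,0,0,0]]]'

```text
time: 4.03
tcp_pos: [0.5539, 0.1174, 0.0926]
eef_rot: [0.163, 1.568, -0.166]
ft_force: [0.6, -0.6, 0.7]
grip_width: 0.0006
```

Run:
```python
from h import *
s=robot.read_state(); print(s['tcp_pos'],s['ft_force'])
p=shot('wrist'); save(p,'w2'); p=shot('side'); cv2.imwrite('pics/s2.png',cv2.resize(p['image'][180:340,110:310],None,fx=3.5,fy=3.5)[:,:,::-1])
```

```text
[0.55386875 0.11737036 0.09263852] [ 0.56379578 -0.6019178   0.71132726]
```

View pics/w2.png

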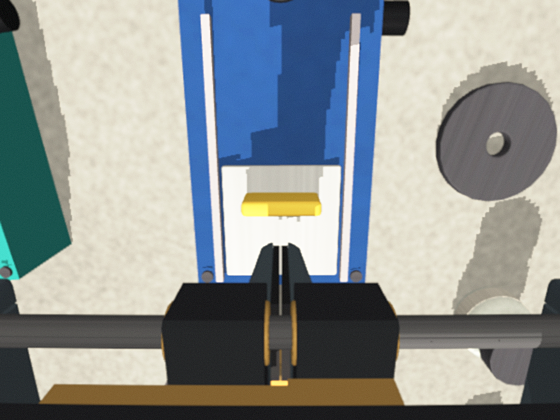

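View pics/s2.png

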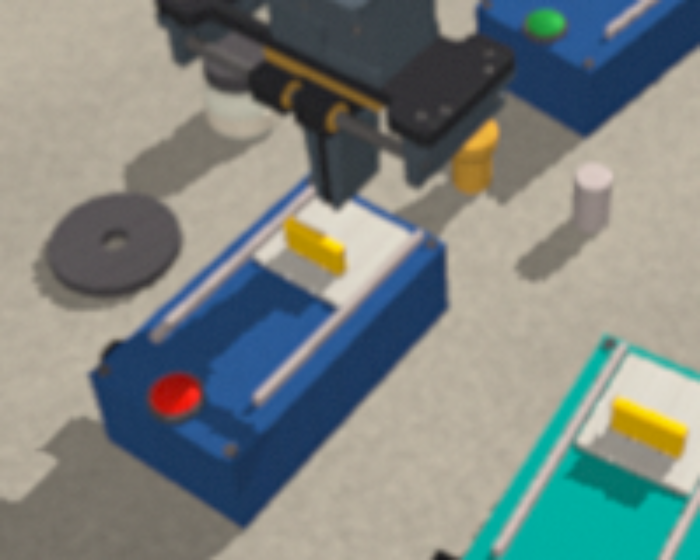

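>>> servo_tool --commands '[[[0,20,0,0,0,0,0],[0,0,0,0,0,0,0],[0,0,8,0,0,0,0],[0,0,6,0,0,0,0],[0,0,6,0,0,0,0],[0,0,0,0,0,0,0]]]'

```text
time: 4.88
tcp_pos: [0.5597, 0.1396, 0.0742]
eef_rot: [0.163, 1.564, -0.162]
ft_force: [0.5, 0.3, -0.3]
grip_width: 0.0005
```

>>> servo_tool --commands '[[[0,0,8,0,0,0,0],[0,0,8,0,0,0,0],[0,0,8,0,0,0,0],[0,0,8,0,0,0,0],[0,0,8,0,0,0,0],[0,0,0,0,0,0,0]]]'

```text
time: 5.62
tcp_pos: [0.5679, 0.179, 0.0737]
eef_rot: [0.164, 1.564, -0.162]
ft_force: [0.6, 0.4, -0.7]
grip_width: 0.0004
```

Run:
```python
from h import *
p=shot('wrist'); save(p,'w3'); p=shot('side'); cv2.imwrite('pics/s3.png',cv2.resize(p['image'][180:340,110:310],None,fx=3.5,fy=3.5)[:,:,::-1])
```

```text
(no output)
```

View pics/w3.png

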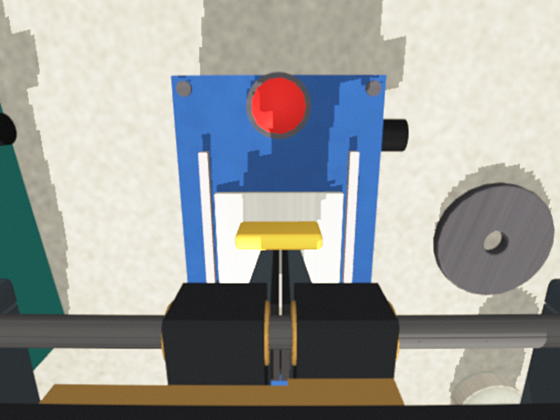

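View pics/s3.png

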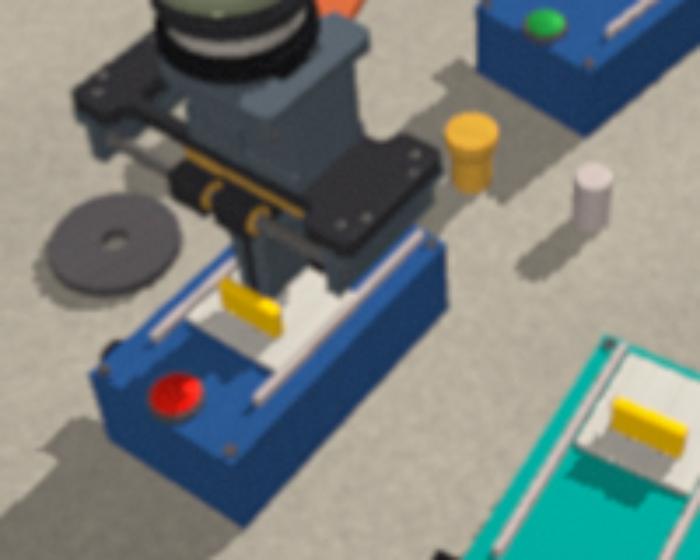

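```bash
cat >> h.py <<'E'
a=np.radians(78.15); by=np.array([np.cos(a),np.sin(a),0]); bx=np.array([by[1],-by[0],0]); bc=np.array([.5685,.185,0])
def box(w): w=np.asarray(w)-bc; return np.array([w@bx,w@by,w[2]])*1000
def fin(n):
    p=shot(n); H=[]; I=p['image'].astype(int)
    ii,jj=np.nonzero((I[:,:,0]>140)&(I[:,:,2]<90)&(I[:,:,1]>100)&(p['range_z']>0))
    for i,j in zip(ii,jj):
        b=box(pix(p,j,i))
        if abs(b[0])<40 and abs(b[1])<85 and b[2]>55: H.append(b)
    H=np.array(H); print(n,len(H),'fin mean',H.mean(0).round(1),'pct5/95',np.percentile(H,[5,95],axis=0).round(1).tolist(),'TCP',box(T_tcp()[:3,3]).round(1))
    return p
E
python3 - <<'E'
from h import *
for n in ['wrist','top','side']: fin(n)
E
```

```text
wrist 4142 fin mean [ -0.4  20.3 133.3] pct5/95 [[-27.1, 15.9, 71.3], [19.4, 28.5, 182.9]] TCP [ 0.7 -6.9 73.8]
top 3 fin mean [-16.1 -41.1 171. ] pct5/95 [[-26.1, -42.1, 170.9], [0.6, -40.3, 171.2]] TCP [ 0.7 -7.  73.9]
side 166 fin mean [-3.5 15.5 87.9] pct5/95 [[-20.8, 12.5, 68.7], [14.3, 19.5, 87.0]] TCP [ 0.7 -7.1 73.9]
```

>>> servo_tool --commands '[[[0,0,4,0,0,0,0],[0,0,3,0,0,0,0]]]'

```text
time: 6.12
tcp_pos: [0.569, 0.1844, 0.0739]
eef_rot: [0.163, 1.565, -0.164]
ft_force: [0.4, -1.3, -0.5]
grip_width: 0.0004
```

>>> servo_tool --commands '[[[0,0,2,0,0,0,0]]]'

```text
time: 6.25
tcp_pos: [0.5694, 0.1866, 0.0739]
eef_rot: [0.163, 1.565, -0.164]
ft_force: [-1.0, -2.1, 0.9]
grip_width: 0.0003
```

>>> servo_tool --commands '[[[0,0,2,0,0,0,0]]]'

```text
time: 6.38
tcp_pos: [0.5698, 0.1885, 0.0739]
eef_rot: [0.163, 1.565, -0.164]
ft_force: [-0.2, -6.5, 0.4]
grip_width: 0.0006
```

>>> servo_tool --commands '[[[0,0,1,0,0,0,0]]]'

```text
time: 6.5
tcp_pos: [0.5698, 0.1885, 0.0739]
eef_rot: [0.16, 1.565, -0.165]
ft_force: [-0.8, -7.2, 0.9]
grip_width: 0.0005
```

>>> servo_tool --commands '[[[0,0,1,0,0,0,0],[0,0,0,0,0,0,0]]]'

```text
time: 6.75
tcp_pos: [0.5698, 0.1885, 0.0739]
eef_rot: [0.159, 1.566, -0.166]
ft_force: [0.0, -9.0, 1.9]
grip_width: 0.0003
```

Run:
```python
from h import *
p=fin('side'); cv2.imwrite('pics/s4.png',cv2.resize(p['image'][180:340,110:310],None,fx=3.5,fy=3.5)[:,:,::-1])
```

```text
side 172 fin mean [-3.4 23.7 89.5] pct5/95 [[-20.5, 20.0, 67.7], [15.1, 28.3, 86.9]] TCP [ 0.6  3.7 73.9]
```

View pics/s4.png

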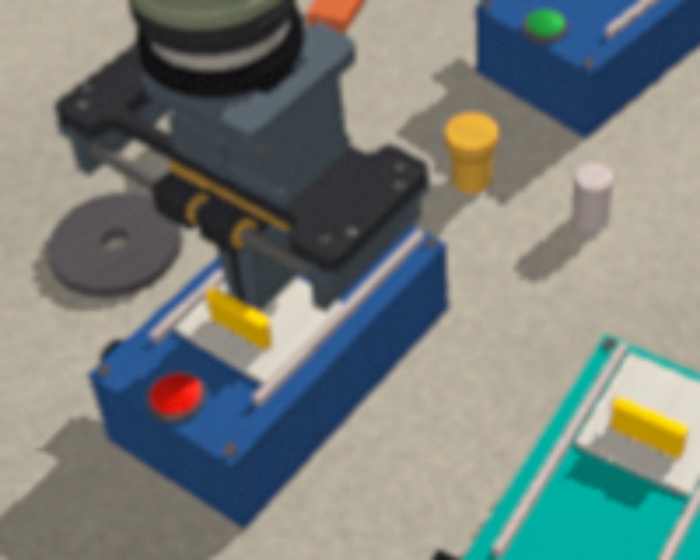

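>>> servo_tool --commands '[[[0,0,-10,0,0,0,0],[0,-40,0,0,0,0,0],[0,0,-40,0,0,0,0],[0,0,-50,0,0,0,0],[0,0,0,0,0,0,0]]]'

```text
time: 7.42
tcp_pos: [0.549, 0.0907, 0.1142]
eef_rot: [0.167, 1.564, -0.166]
ft_force: [1.3, -0.0, 0.6]
grip_width: 0.0006
```

Run:
```python
from h import *
p=fin('wrist'); save(p,'w5')
I=p['image'].astype(int); K=[]
for i in range(100,330,1):
    for j in range(150,420,1):
        if p['range_z'][i,j]>0:
            b=box(pix(p,j,i))
            if abs(b[0])<30 and -80<b[1]<-20 and 24<b[2]<38 and I[i,j].min()>150: K.append(np.r_[b,j,i])
K=np.array(K); print(len(K)); 
if len(K): print(K.mean(0),K.min(0),K.max(0))
```

```text
wrist 1778 fin mean [  2.7  -1.1 121.5] pct5/95 [[-15.5, -67.6, 73.0], [17.6, 29.0, 214.7]] TCP [  0.7 -94.7 114.3]
914
[-7.92956925e-02 -4.89932814e+01  2.97566228e+01  2.79440919e+02
  1.59010941e+02] [-11.32631702 -60.81253512  24.37877064 263.         142.        ] [ 11.20995119 -37.61212229  32.00405786 296.         176.        ]
```

View pics/w5.png

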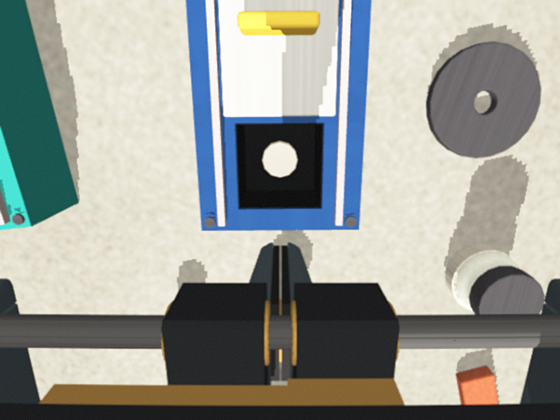

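>>> servo_tool --commands '[[[0,0,30,-0.5,0,0,0],[0,0,15.5,0,0,0,0],[0,0,0,0,0,0,0],[0,15,0,0,0,0,0],[0,15,0,0,0,0,0],[0,15,0,0,0,0,0],[0,0,0,0,0,0,0]]]'

```text
time: 8.35
tcp_pos: [0.5573, 0.1368, 0.067]
eef_rot: [0.163, 1.568, -0.165]
ft_force: [-0.7, 0.4, 1.1]
grip_width: 0.0005
```

Run:
```python
from h import *
print(box(T_tcp()[:3,3]),robot.read_state()['ft_force'])
```

```text
[ -1.0868662  -49.50534241  66.98839617] [-0.66021141  0.39334797  1.06515621]
```

Aligned to the well within about 1 mm; descending into it.

>>> servo_tool --commands '[[[0,8,0,0.5,0,0,0],[0,8,0,0.5,0,0,0],[0,8,0,0,0,0,0],[0,7,0,0,0,0,0],[0,0,0,0,0,0,0]]]'

```text
time: 8.98
tcp_pos: [0.559, 0.1371, 0.0372]
eef_rot: [0.163, 1.566, -0.164]
ft_force: [-0.6, 0.2, 0.6]
grip_width: 0.0004
```

>>> servo_tool --commands '[[[0,4,0,0,0,0,0],[0,3,0,0,0,0,0],[0,2,0,0,0,0,0],[0,1,0,0,0,0,0]]]'

```text
time: 9.48
tcp_pos: [0.5596, 0.1372, 0.0281]
eef_rot: [0.163, 1.564, -0.163]
ft_force: [-0.9, 0.8, 1.5]
grip_width: 0.0005
```

>>> servo_tool --commands '[[[0,2,0,0,0,0,0],[0,1,0,0,0,0,0],[0,0,0,0,0,0,0]]]'

```text
time: 9.85
tcp_pos: [0.5596, 0.1372, 0.0251]
eef_rot: [0.163, 1.564, -0.163]
ft_force: [-1.6, -1.6, 2.6]
grip_width: 0.0006
```

>>> servo_tool --commands '[[[0,1.5,0,0,0,0,0],[0,0,0,0,0,0,0]]]'

```text
time: 10.1
tcp_pos: [0.5596, 0.1372, 0.0242]
eef_rot: [0.163, 1.564, -0.163]
ft_force: [-2.1, -0.6, 8.3]
grip_width: 0.0003
```

>>> servo_tool --commands '[[[0,1.5,0,0,0,0,0],[0,0,0,0,0,0,0]]]'

```text
time: 10.35
tcp_pos: [0.5596, 0.1372, 0.024]
eef_rot: [0.163, 1.564, -0.163]
ft_force: [-4.1, -0.5, 16.5]
grip_width: 0.0003
```

>>> servo_tool --commands '[[[0,-0.5,0,0,0,0,0],[0,0,0,0,0,0,0],[0,0,0,0,0,0,0],[0,0,0,0,0,0,0],[0,0,0,0,0,0,0],[0,0,0,0,0,0,0],[0,0,0,0,0,0,0],[0,0,0,0,0,0,0],[0,0,0,0,0,0,0],[0,0,0,0,0,0,0]]]'

```text
time: 11.6
tcp_pos: [0.5596, 0.1372, 0.0241]
eef_rot: [0.163, 1.564, -0.163]
ft_force: [-4.3, -0.3, 14.3]
grip_width: 0.0007
```

>>> servo_tool --commands '[[[0,-10,0,0,0,0,0],[0,-20,0,0,0,0,0],[0,-30,0,0,0,0,0],[0,-40,0,0,0,0,0],[0,0,0,0,0,0,0]]]'

```text
time: 12.22
tcp_pos: [0.5618, 0.1377, 0.1254]
eef_rot: [0.165, 1.558, -0.161]
ft_force: [0.5, 0.8, -0.5]
grip_width: 0.0004
```

Run:
```python
from h import *
print(box(T_tcp()[:3,3]),robot.read_state()['ft_force'])
```

```text
[  3.12820236 -47.6912295  125.39630357] [ 0.47321155  0.76623045 -0.51627651]
```

>>> servo_tool --commands '[[[0,0,40,-1,0,0,0],[0,0,45,-1,0,0,0],[0,0,17,-1,0,0,0],[0,0,0,0,0,0,0],[0,15,0,0,0,0,0],[0,15,0,0,0,0,0],[0,0,0,0,0,0,0]]]'

```text
time: 13.1
tcp_pos: [0.5763, 0.2361, 0.0903]
eef_rot: [0.162, 1.568, -0.166]
ft_force: [0.1, 0.1, 0.2]
grip_width: 0.0007
```

Run:
```python
from h import *
print(box(T_tcp()[:3,3]),robot.read_state()['ft_force'])
p=fin('side'); cv2.imwrite('pics/s6.png',cv2.resize(p['image'][180:340,110:310],None,fx=3.5,fy=3.5)[:,:,::-1])
```

```text
[-2.88955403 51.65293121 90.25997161] [0.11548404 0.08703361 0.15885476]
side 9 fin mean [ -6.8  27.  132.2] pct5/95 [[-33.5, -10.5, 65.7], [4.1, 61.9, 387.2]] TCP [-2.2 52.3 91.3]
```

View pics/s6.png

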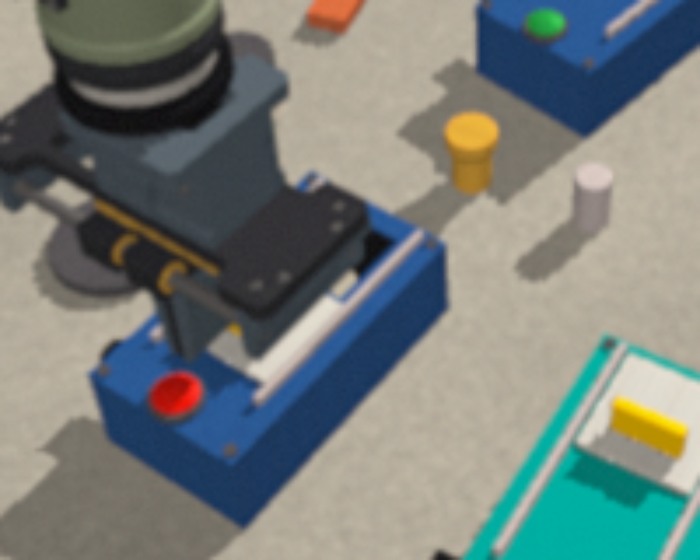

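>>> servo_tool --commands '[[[0,8,0,1,0,0,0],[0,5,0,1,0,0,0],[0,0,0,0,0,0,0],[0,0,-6,0,0,0,0],[0,0,-6,0,0,0,0],[0,0,-8,0,0,0,0],[0,0,-8,0,0,0,0],[0,0,-8,0,0,0,0],[0,0,0,0,0,0,0]]]'

```text
time: 14.28
tcp_pos: [0.5719, 0.2008, 0.0795]
eef_rot: [0.163, 1.565, -0.165]
ft_force: [-0.4, -0.4, 1.1]
grip_width: 0.0006
```

>>> servo_tool --commands '[[[0,0,-8,0,0,0,0],[0,0,-8,0,0,0,0],[0,0,-6,0,0,0,0],[0,0,-4,0,0,0,0],[0,0,0,0,0,0,0]]]'

```text
time: 14.9
tcp_pos: [0.5666, 0.1758, 0.0794]
eef_rot: [0.163, 1.565, -0.164]
ft_force: [0.2, -0.1, 0.4]
grip_width: 0.0005
```

Run:
```python
from h import *
print(box(T_tcp()[:3,3]),robot.read_state()['ft_force'])
```

```text
[ 9.98655717e-04 -9.42476666e+00  7.93763584e+01] [ 0.20519873 -0.13648008  0.39714192]
```

>>> servo_tool --commands '[[[0,0,-2,0,0,0,0],[0,0,-2,0,0,0,0]]]'

```text
time: 15.15
tcp_pos: [0.5659, 0.1728, 0.0794]
eef_rot: [0.163, 1.565, -0.163]
ft_force: [0.1, 1.4, 0.5]
grip_width: 0.0003
```

>>> servo_tool --commands '[[[0,0,-2,0,0,0,0]]]'

```text
time: 15.28
tcp_pos: [0.5655, 0.1707, 0.0794]
eef_rot: [0.163, 1.565, -0.163]
ft_force: [-1.2, 2.3, -0.7]
grip_width: 0.0006
```

>>> servo_tool --commands '[[[0,0,-1.5,0,0,0,0]]]'

```text
time: 15.4
tcp_pos: [0.5653, 0.1698, 0.0795]
eef_rot: [0.165, 1.564, -0.163]
ft_force: [0.9, 6.3, -0.6]
grip_width: 0.0002
```

>>> servo_tool --commands '[[[0,0,-1.5,0,0,0,0]]]'

```text
time: 15.52
tcp_pos: [0.5654, 0.1696, 0.0796]
eef_rot: [0.168, 1.564, -0.161]
ft_force: [1.0, 10.8, -1.9]
grip_width: 0.0003
```

>>> servo_tool --commands '[[[0,0,-1,0,0,0,0],[0,0,0,0,0,0,0],[0,0,8,0,0,0,0],[0,-10,4,0,0,0,0],[0,-40,0,0,0,0,0],[0,-50,0,0,0,0,0],[0,-20,-60,0,0,0,0],[0,0,-60,0,0,0,0],[0,0,0,0,0,0,0]]]'

```text
time: 16.65
tcp_pos: [0.5417, 0.0581, 0.2004]
eef_rot: [0.166, 1.564, -0.168]
ft_force: [-0.3, 0.2, 0.8]
grip_width: 0.0004
```

Run:
```python
from h import *
p=fin('wrist'); save(p,'w7'); fin('side'); p=fin('top'); save(p,'t7')
```

```text
wrist 106 fin mean [  1.4 -32.8  85.5] pct5/95 [[-16.1, -34.2, 84.3], [18.2, -32.1, 86.7]] TCP [   0.  -127.7  200.1]
side 152 fin mean [ -2.4 -35.3  78.9] pct5/95 [[-19.9, -39.1, 66.8], [16.3, -33.1, 86.6]] TCP [ 1.000e-01 -1.264e+02  1.998e+02]
top 49 fin mean [ -6.1 -37.6  82.8] pct5/95 [[-16.5, -40.9, 71.2], [4.8, -33.2, 88.5]] TCP [ 1.000e-01 -1.257e+02  1.996e+02]
```

View pics/w7.png

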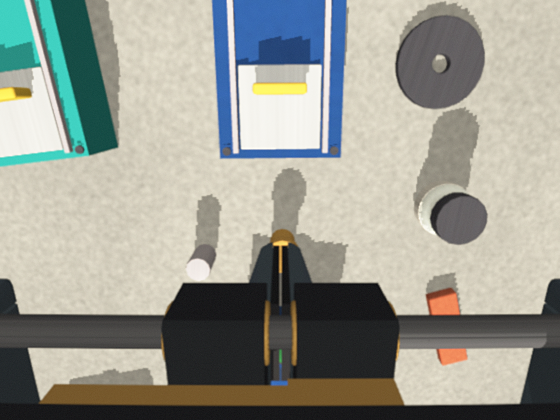

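View pics/t7.png

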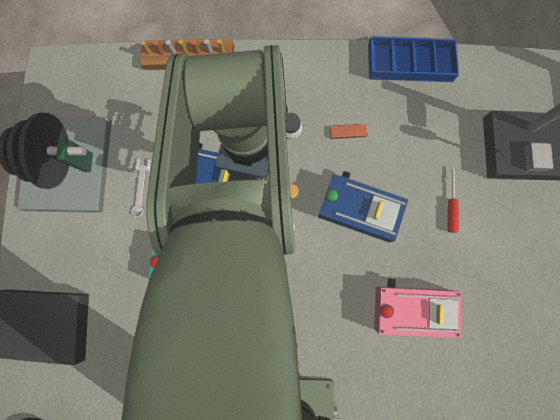

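Run:
```python
from h import *
p=shot('wrist'); I=p['image']
cv2.imwrite('pics/c8.png',cv2.resize(I[50:170,200:360],None,fx=5,fy=5,interpolation=cv2.INTER_CUBIC)[:,:,::-1])
for v in list(range(58,70))+list(range(80,98))+list(range(144,164)): print(v,I[v,255:300].mean(0).astype(int),box(pix(p,278,v,.064))[1].round(1),box(pix(p,278,v,.060))[1].round(1))
```

```text
58 [ 39  71 123] -9.0 -8.5
59 [ 39  72 123] -9.7 -9.3
60 [ 39  71 123] -10.4 -10.0
61 [ 39  72 123] -11.1 -10.7
62 [ 39  72 124] -11.8 -11.4
63 [ 39  72 124] -12.5 -12.1
64 [ 39  72 125] -13.2 -12.9
65 [ 38  71 123] -14.0 -13.6
66 [ 37  69 120] -14.7 -14.3
67 [ 36  68 119] -15.4 -15.0
68 [ 31  64 117] -16.1 -15.8
69 [ 57  79 121] -16.8 -16.5
80 [193 191 181] -24.8 -24.6
81 [193 191 181] -25.5 -25.3
82 [193 191 181] -26.2 -26.0
83 [193 191 181] -27.0 -26.8
84 [193 191 181] -27.7 -27.5
85 [193 191 182] -28.4 -28.3
86 [192 191 184] -29.2 -29.0
87 [189 187 178] -29.9 -29.8
88 [192 174 134] -30.6 -30.5
89 [228 189  81] -31.4 -31.2
90 [250 229  80] -32.1 -32.0
91 [254 244  98] -32.9 -32.7
92 [254 247 104] -33.6 -33.5
93 [254 247 105] -34.3 -34.2
94 [254 247 105] -35.1 -35.0
95 [254 248 105] -35.8 -35.8
96 [254 248 105] -36.6 -36.5
97 [255 249 105] -37.3 -37.3
144 [245 244 238] -73.5 -74.0
145 [245 244 238] -74.3 -74.8
146 [245 244 238] -75.1 -75.6
147 [245 244 238] -75.9 -76.4
148 [245 244 238] -76.7 -77.2
149 [245 244 238] -77.5 -78.0
150 [245 244 238] -78.3 -78.8
151 [246 244 239] -79.1 -79.6
152 [249 248 241] -80.0 -80.4
153 [252 248 239] -80.8 -81.3
154 [159 171 192] -81.6 -82.1
155 [ 57 101 169] -82.4 -82.9
156 [ 49  99 172] -83.2 -83.7
157 [ 54 102 173] -84.0 -84.5
158 [ 54 103 173] -84.8 -85.4
159 [ 54 103 173] -85.6 -86.2
160 [ 54 102 174] -86.4 -87.0
161 [ 49  99 173] -87.3 -87.8
162 [ 70 111 174] -88.1 -88.7
163 [151 165 184] -88.9 -89.5
```

View pics/c8.png

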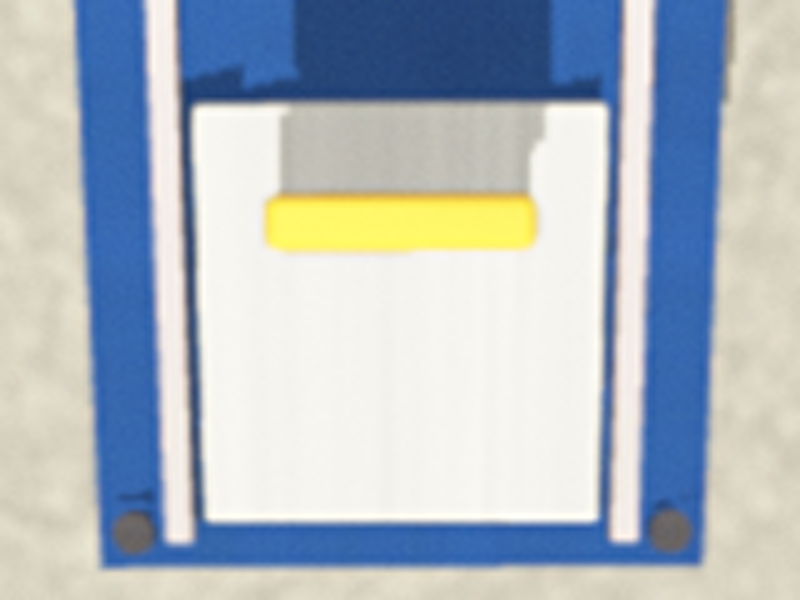

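Run:
```python
from h import *
s=robot.read_state(); print(s['time'],s['ft_force']); print(robot.close_job())
```

```text
16.85 [-0.59701591 -0.67877674 -0.54589995]
the job is handed in; nothing more can be done
None
```

I reset the red-lamp box and handed the job in after about 17 s of the 45 s allowed; the hand-in gives no verdict.

- **Which box:** I worked on the blue box with the red lamp, at about pixel (214, 175) in the top view. I left the pink, turquoise and green-lamp boxes alone.
- **Shutter open:** With the fingers shut, I pushed the fin until the shutter hit its stop, at about 9 N. The wrist picture then showed the whole well and the key clear.
- **Key pressed:** I pushed the key to the bottom and held it there for just over 1 s at about 14–16 N. The fingertip stopped at 24 mm, which matches a key top of 30 mm with 6 mm of travel.
- **Shutter home:** I pushed the shutter back against its home stop, where I last read about 11 N. The last wrist picture showed the plate edge 7.8 mm from the box end, against 8 mm nominal.

At hand-in the arm was clear, at a height of 0.20 m with no contact force. The loose things I could see stood where they had been, by eye. The green-lamp box looked untouched, also by eye.

- **Not checked:** The key springing back up cannot be seen under the closed shutter.
- **Disagreement:** The side, top and wrist readings of the fin's position differed by a few millimetres, because each camera sees only part of it. I relied on the plate edge and on feeling the stops instead.

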